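# Check steel blanks for rocking and clip up the sound ones

### The job

Check the steel blanks where they lie on the surface plate, one after the other from the shortest to the longest: with closed fingertips press firmly on the tip of the drilled corner, hold a moment, then do the same on a corner next to it, and see whether the blank rocks. Put every blank that rocks into the grey tray; lift the spring clip of the aluminium pallet, lay the sound blanks flat, side by side, centred lengthwise under where its bar comes down, and lower the clip onto them. Leave the jar, the hammer and the stone alone.

Things in the scene. Friction and masses are not known exactly. Their poses are not given: they have to be found in the camera images.
- plate_58: Bright steel blank, 58 x 50 x 10 mm; the blanks differ in length only (58, 70, 82, 94 mm; 190 to 450 g), three or four are present. Origin: centre of its underside; x along its length, z up. A dark 7 mm drilled hole (look only), 8 mm in from both edges, marks the +x +y corner. Hole side up on the surface plate at the start. Grip it across its width. May be sound or twisted: see surface.
- plate_70: Bright steel blank, 70 x 50 x 10 mm; the blanks differ in length only (58, 70, 82, 94 mm; 190 to 450 g), three or four are present. Origin: centre of its underside; x along its length, z up. A dark 7 mm drilled hole (look only), 8 mm in from both edges, marks the +x +y corner. Hole side up on the surface plate at the start. Grip it across its width. May be sound or twisted: see surface.
- plate_82: Bright steel blank, 82 x 50 x 10 mm; the blanks differ in length only (58, 70, 82, 94 mm; 190 to 450 g), three or four are present. Origin: centre of its underside; x along its length, z up. A dark 7 mm drilled hole (look only), 8 mm in from both edges, marks the +x +y corner. Hole side up on the surface plate at the start. Grip it across its width. May be sound or twisted: see surface.
- plate_94: Bright steel blank, 94 x 50 x 10 mm; the blanks differ in length only (58, 70, 82, 94 mm; 190 to 450 g), three or four are present. Origin: centre of its underside; x along its length, z up. A dark 7 mm drilled hole (look only), 8 mm in from both edges, marks the +x +y corner. Hole side up on the surface plate at the start. Grip it across its width. May be sound or twisted: see surface.
- surface: Cast-iron surface plate, 290 (x) x 270 (y) mm, green sides, fixed. Origin: centre of underside; top at z = 45 mm. On it a sound blank does not stir when a corner is pressed. A twisted one lies level but bears only on a 14 mm strip along either diagonal: about 1 N near a corner off the strip tips it about 0.12 rad, 2 to 4 mm down there; it tips back. Its rim is only the upper 6 of the 10 mm.
- pallet: Aluminium slab 190 (x) x 220 (y) x 12 mm, fixed, with a wire clip hinged at its +x side. Origin: centre of its underside; top at z = 12 mm. The clip's pressing bar, when down, runs along y over x = -5 mm, from y = -90 to +90 mm. Room for two blanks side by side, lengths along x, centred near (-5, -45) and (-5, +45) mm.
- clip (a joint): Spring clip: a U of 10 mm steel rod, arms at y = +-90 mm, pressing bar 80 mm from the hinge, handle loop on the bar. Angle 0 = down, bar 4 mm above the pallet; about 0.08 when down on a blank; grows as it swings up and over to the pallet's +x, stop at 1.9. From below about 1.3 rad a light spring closes it slowly; left beyond 1.65 it stays open. Under 3 N at the handle turns it.
- clip_handle (a point): Middle of the handle: a 10 mm round bar along the pallet's y, 60 mm between post axes, 40 mm above the pressing bar; moves with the clip. Cage it loosely from above (fingers 16 mm open, closing along the pallet's x) and lead it round the hinge, tool kept upright. Clip at 0: 80 mm to -x and 31 mm above the hinge.
- clip_hinge (a point): Middle of the clip's hinge axis, which runs along the pallet's y: at x = 75 mm, y = 0, z = 30 mm of the pallet; z is up.
- tray: Grey open tray for rejects, 190 (x) x 230 (y) x 28 mm outside, walls and floor 4 mm, fixed. Origin: centre of its underside. Room for two blanks side by side, centred near (0, -45) and (0, +45) mm, lengths along x.
- jar: Bystander: amber glass jar, 52 mm wide, 75 mm tall. Origin: centre of its underside. Loose.
- hammer: Bystander: hammer lying on the bench. Origin: underside, about its middle; x along the handle towards the head. Loose.
- stone: Bystander: sharpening stone, 50 x 150 x 25 mm, lying. Origin: centre of its underside. Loose.
There are look-alikes about, which are no part of the job. What is shaped like the plate_58 but brown, pink or turquoise is not meant.

How it is judged (in metres and radians):
On the way, in this order (a step that is already met when the one before it is completed fails the run):
1. the 58 mm plate pressed down on the surface plate at its drilled corner, with closed fingertips (over 3 N, inside about 20 mm of the corner) (contact force between the fingers and plate_58 above 3 N and contact force between plate_58 and surface above 4.5 N and (x of the grasp point in the frame of plate_58 above 0.004 m and y of the grasp point in the frame of plate_58 above 0.004 m)), for 0.2 s.
2. the 58 mm plate pressed down likewise at a corner next to the drilled one (contact force between the fingers and plate_58 above 3 N and contact force between plate_58 and surface above 4.5 N and ((x of the grasp point in the frame of plate_58 above 0.004 m and y of the grasp point in the frame of plate_58 below -0.004 m) or (x of the grasp point in the frame of plate_58 below -0.004 m and y of the grasp point in the frame of plate_58 above 0.004 m))), for 0.2 s.
3. the 70 mm plate pressed down on the surface plate at its drilled corner, with closed fingertips (over 3 N, inside about 20 mm of the corner) (contact force between the fingers and plate_70 above 3 N and contact force between plate_70 and surface above 4.5 N and (x of the grasp point in the frame of plate_70 above 0.01 m and y of the grasp point in the frame of plate_70 above 0.004 m)), for 0.2 s.
4. the 70 mm plate pressed down likewise at a corner next to the drilled one (contact force between the fingers and plate_70 above 3 N and contact force between plate_70 and surface above 4.5 N and ((x of the grasp point in the frame of plate_70 above 0.01 m and y of the grasp point in the frame of plate_70 below -0.004 m) or (x of the grasp point in the frame of plate_70 below -0.01 m and y of the grasp point in the frame of plate_70 above 0.004 m))), for 0.2 s.
5. the 82 mm plate pressed down on the surface plate at its drilled corner, with closed fingertips (over 3 N, inside about 20 mm of the corner) (contact force between the fingers and plate_82 above 3 N and contact force between plate_82 and surface above 4.5 N and (x of the grasp point in the frame of plate_82 above 0.016 m and y of the grasp point in the frame of plate_82 above 0.004 m)), for 0.2 s.
6. the 82 mm plate pressed down likewise at a corner next to the drilled one (contact force between the fingers and plate_82 above 3 N and contact force between plate_82 and surface above 4.5 N and ((x of the grasp point in the frame of plate_82 above 0.016 m and y of the grasp point in the frame of plate_82 below -0.004 m) or (x of the grasp point in the frame of plate_82 below -0.016 m and y of the grasp point in the frame of plate_82 above 0.004 m))), for 0.2 s.
7. the 94 mm plate pressed down on the surface plate at its drilled corner, with closed fingertips (over 3 N, inside about 20 mm of the corner) (contact force between the fingers and plate_94 above 3 N and contact force between plate_94 and surface above 4.5 N and (x of the grasp point in the frame of plate_94 above 0.022 m and y of the grasp point in the frame of plate_94 above 0.004 m)), for 0.2 s.
8. the 94 mm plate pressed down likewise at a corner next to the drilled one (contact force between the fingers and plate_94 above 3 N and contact force between plate_94 and surface above 4.5 N and ((x of the grasp point in the frame of plate_94 above 0.022 m and y of the grasp point in the frame of plate_94 below -0.004 m) or (x of the grasp point in the frame of plate_94 below -0.022 m and y of the grasp point in the frame of plate_94 above 0.004 m))), for 0.2 s.
At the end, for the whole second after the job is handed in: Every sound blank lies flat on the pallet (within 0.06 rad), its centre within 20 mm lengthwise of the clip's bar line (pallet x = -5 mm) and within 70 mm of the middle across; the clip is down (below 0.15 rad); every rocking blank lies down inside the tray; all at rest (value of joint clip below 0.15 rad and x of plate_58 in the frame of pallet between -0.025 and 0.015 m and y of plate_58 in the frame of pallet between -0.07 and 0.07 m and z of plate_58 in the frame of pallet between 0.008 and 0.016 m and angle between each of plate_58, plate_82's own z axis and vertical below 0.06 rad and linear speed of each of plate_58, plate_82, plate_70, plate_94 below 0.02 m/s and x of plate_82 in the frame of pallet between -0.025 and 0.015 m and y of plate_82 in the frame of pallet between -0.07 and 0.07 m and z of plate_82 in the frame of pallet between 0.008 and 0.016 m and x of plate_70 in the frame of tray between -0.09 and 0.09 m and y of plate_70 in the frame of tray between -0.11 and 0.11 m and z of each of plate_70, plate_94 in the frame of tray below 0.022 m and x of plate_94 in the frame of tray between -0.09 and 0.09 m and y of plate_94 in the frame of tray between -0.11 and 0.11 m); the robot touches nothing.
It fails at once if the jar moved over 30 mm (distance of jar from where it was at the start of the episode above 0.03 m).
It fails at once if the hammer moved over 30 mm (distance of hammer from where it was at the start of the episode above 0.03 m).
It fails at once if the stone moved over 30 mm (distance of stone from where it was at the start of the episode above 0.03 m).
Of plate_58, plate_70, plate_82, plate_94 only 3 to 4 are there at a start; the rules pass over those that are not, and their reading is None.
At some moment in a run one of plate_58, plate_70, plate_82, plate_94 may be knocked a few centimetres aside while the robot is not near it.
It also fails if it takes over 210 s, if anything falls off the work surface, if the arm or the gripper's body presses on something with over 40 N, if the wrist force passes 120 N, or if a joint passes its speed limit or range.

### The arm

A 6-joint arm with a two-finger parallel gripper is mounted at the origin on the work surface. World frame = base frame: x ahead of the robot, y to its left, z up, the work surface at z = 0. Lengths are in mm, angles in rad, forces in N, time in s.
With the tool pointing down it reaches from about 300 to 775 mm from the base axis. Payload 14.6 kg.
Tool frame: the origin (TCP) lies on the centre line of the jaws, within the pads' length; the fingertips stand 8 mm ahead of it and the grasp point (between the pads) lies 11 mm behind it; z points along the fingers, y is the line along which they close (so a half turn about z gives the same grasp; the last joint's range is limited). The gripper opens to 94 mm and grips with 3 to 60 N. Pads are 16 mm wide; open, the fingers measure 119 mm over their backs; the gripper's body (75 mm by 177 mm) begins 78 mm behind the grasp point.
Start: joints at [1.152, 0.3, 1.521, -0, 1.321, -0.067], TCP at [189.52, 516.305, 213.446] pointing down, gripper open.
Joint ranges: [-3.03, 3.03], [-0.79, 2.21], [0.23, 2.52], [-1.04, 4.18], [0, 3.07], [-2.55, 2.55]. Speed limits (rad/s): [2.22, 2.22, 2.57, 3.14, 3.14, 3.14].

### API

Orientations are given as [roll, pitch, yaw] about the fixed x, y, z axes, in that order (R = Rz(yaw) Ry(pitch) Rx(roll)).
In Python, from cell import manip gives the robot as it stands.
- The arm moves only by the tool jog_arm, never from a script. Its argument "rows" is one flat list of numbers, 7 for each row, row after row: the shift along the world's x, y, z in cm, then the turn, a rotation vector about the world's x, y, z in rad, then the closure, from 0 (fully open) to 1 (shut). In form: [dx, dy, dz, rx, ry, rz, fingers, dx, dy, dz, rx, ry, rz, fingers, ...]. A call has 1 to 20 rows; each row shifts and turns the commanded pose from where the row before left it; what a row does not reach is not made up. A row lasts 1/12 s, in which the tool goes at most 41.7 mm and 7.16 degrees, less where a joint would pass 70% of its speed; a pose out of reach is approached as far as the arm can. A call with a gripper value outside its range is refused whole. The fingers move at their own pace and stop on an object; "newtons" is the grip in N (left out, the last holds). Time passes only in rows, so rows that do not move let the fingers close. It gives the time, the measured TCP pose, the force, the opening and the grip force at its end, in the units of the state.
- manip.read_state(): the state, without advancing time (a new reading comes with each control period).
- manip.camera(name): name is "scene" or "top" or "wrist"; returns (picture, depth): 400x640x3 uint8, blue, green, red; 400x640 float32, mm along the optical axis (not along the pixel's ray), 0 where there is no reading.
- manip.camera_model(name): a dict with "K" (3x3 intrinsics, pixels), "k1" (the pictures are not rectified: a ray, as slopes to the right and down, at radius r is drawn at 1 + k1 r^2 times it, then the intrinsics apply), "R" (3x3) and "t" (3): a world point X has camera coordinates R X + t. Camera axes: x right, y down, z forward; pixel columns grow to the right and rows downward; lengths in mm; the calibration is good to about 2 mm. A picture is of the moment at which its call begins: read the wrist's pose just before it. camera_model takes no time and is no camera call; for the wrist camera it gives the pose at the moment of the call.
- manip.sign_off(): hands the job in; it is judged then, once.
The state is a dict: "clock": time; "joints": joint angles; "qd": joint speeds; "effort": joint torques, N m; "eef_pos": TCP position; "eef_rot": TCP orientation; "wrist_force": force on the tool from outside, world axes, zero at the start; "moment": the same for the moment, N m; "finger_gap": finger opening in mm; "finger_force": force on a finger pad.
Only numpy, scipy, OpenCV 4.12 (cv2) and the standard library are available. Lean on these libraries where they do the work, as an engineer would, in place of code of your own. Each camera call takes 0.05 s, during which the arm holds its last target. There are 200 camera calls.

## Working session

There is one attempt and no reset: what is moved stays moved. The work goes in short steps, Python scripts to look and compute and a tool call to move; the robot and the scene stay as the last step left them, time stands still between calls to the robot, and variables do not carry over. Pictures are saved under pics/ and viewed, at most 14 in all, crops included, and the job is handed in when it is done.

Besides the shell and the picture viewer there is one more tool, called after ">>>" as name(argument=value, ...), one argument or row to a line, values as JSON. jog_arm: Moves the arm, as the interface text tells. Its arguments: {"type":"object","properties":{"rows":{"type":"array"},"newtons":{"type":"number"}},"required":["rows"]}

```bash
ls; mkdir -p pics; cat > h.py <<'E'
import numpy as np, cv2
from cell import manip
def cam(n):
    return (*manip.camera(n), manip.camera_model(n))
def ray(m,px):
    K=np.array(m['K']);px=np.atleast_2d(px).astype(float)
    d=(px-[K[0,2],K[1,2]])/[K[0,0],K[1,1]]
    u=d.copy()
    for _ in range(20): u=d/(1+m['k1']*(u**2).sum(1,keepdims=True))
    return np.c_[u,np.ones(len(u))]
def onplane(m,px,z):
    R=np.array(m['R']);t=np.array(m['t']).ravel()
    d=ray(m,px)@R; c=-R.T@t
    return c+d*((z-c[2])/d[:,2:])
def bydepth(m,px,D):
    R=np.array(m['R']);t=np.array(m['t']).ravel()
    px=np.atleast_2d(px).astype(int); D=D[px[:,1],px[:,0]]
    return (ray(m,px)*D[:,None]-t)@R
def proj(m,X):
    R=np.array(m['R']);t=np.array(m['t']).ravel();K=np.array(m['K'])
    c=np.atleast_2d(X)@R.T+t;u=c[:,:2]/c[:,2:];u=u*(1+m['k1']*(u**2).sum(1,keepdims=True))
    return u*[K[0,0],K[1,1]]+[K[0,2],K[1,2]]
E
python3 - <<'E'
from h import *
print(manip.read_state())
for n in('top','scene'):
    p,d,m=cam(n); cv2.imwrite(f'pics/{n}0.png',p); np.savez(f'{n}0.npz',p=p,d=d); print(n,m)
E
```

```text
pics
{'clock': 0.0, 'joints': array([ 1.15242080e+00,  3.00494721e-01,  1.52159717e+00,  2.67370561e-05,
        1.32069927e+00, -6.65938792e-02]), 'qd': array([-0.00021608,  0.00049158,  0.00152126,  0.00088887,  0.00103225,
        0.00017596]), 'effort': array([-5.75506929e-04, -5.31810665e+01, -3.52729046e+01,  7.08401855e-02,
        2.43904372e-02, -1.34328266e-04]), 'eef_pos': array([189.40127006, 516.08246113, 212.86656206]), 'eef_rot': array([-3.14039852e+00, -1.05594493e-04,  2.78980431e+00]), 'wrist_force': array([-0.08839469,  0.41747534, -0.52294377]), 'moment': array([-0.01144289, -0.01370955, -0.0214644 ]), 'finger_force': 0.0, 'finger_gap': 94.01394033443742}
top {'K': array([[370.6999814 ,   0.        , 312.45780576],
       [  0.        , 370.6999814 , 202.09764867],
       [  0.        ,   0.        ,   1.        ]]), 'k1': 0.0004667534325093109, 'R': array([[-0.02968522, -0.99954605, -0.00514553],
       [-0.99505123,  0.03003931, -0.09471368],
       [ 0.09482525,  0.00230847, -0.99549126]]), 't': array([  21.82659906,  608.1964524 , 1009.22137491])}
scene {'K': array([[482.80822484,   0.        , 316.88343052],
       [  0.        , 482.80822484, 192.30025948],
       [  0.        ,   0.        ,   1.        ]]), 'k1': -0.14362583962304035, 'R': array([[-0.11803669,  0.99299923,  0.00445797],
       [ 0.54198346,  0.06818536, -0.83761846],
       [-0.83205845, -0.09645356, -0.54623753]]), 't': array([  72.65046468, -284.38106468, 1622.99908037])}
```

View pics/top0.png

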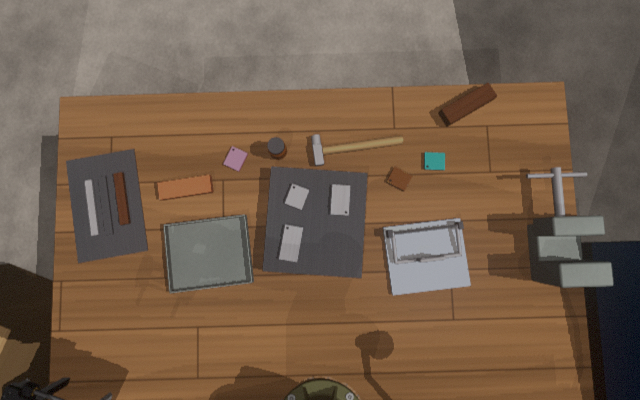

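View pics/scene0.png

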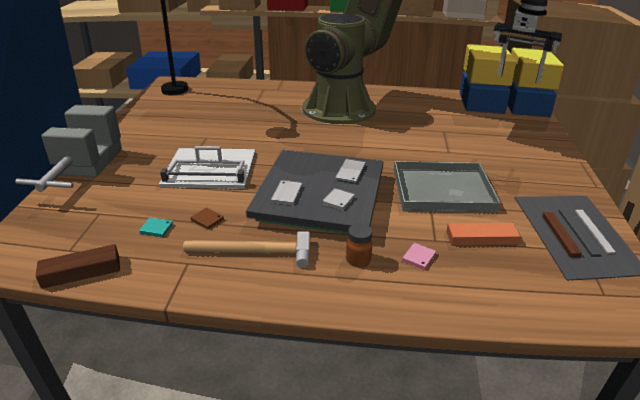

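The top view shows three bright blanks on the dark surface plate, at about (297,196), (340,200) and (291,243). The tray is at (208,253), the pallet with its clip down at (427,257), the jar at (277,148), the hammer at (355,145) and the stone at (185,187).

```bash
python3 - <<'E'
from h import *
z=np.load('top0.npz');p=z['p'];d=z['d'];m=manip.camera_model('top')
g=p.min(2)
def rect(mask,zp,amin,off=(0,0)):
    cs,_=cv2.findContours(mask.astype(np.uint8),cv2.RETR_EXTERNAL,cv2.CHAIN_APPROX_NONE)
    for c in cs:
        if cv2.contourArea(c)<amin: continue
        w=onplane(m,c[:,0,:]+np.array(off),zp)[:,:2].astype(np.float32)
        r=cv2.minAreaRect(w); print(zp,np.round(r[0],1),np.round(r[1],1),round(r[2],1))
a=g[165:280,262:370]; print('blanks'); rect(a>130,55,60,(262,165))
a=g[210:300,378:475]; print('pallet'); rect(a>110,12,1500,(378,210))
# tray by depth: rim z 28
W=bydepth(m,np.stack(np.meshgrid(np.arange(640),np.arange(400)),-1).reshape(-1,2),d).reshape(400,640,3)
a=W[205:300,155:260]; print('tray'); rect((a[...,2]>18),28,20,(155,205))
a=W[160:285,255:375]; print('surf'); rect((a[...,2]>38),45,500,(255,160))
for n,px in dict(jar=(277,148),hamhead=(318,150),stone=(185,187),tray=(208,253)).items(): print(n,W[px[1],px[0]].round())
print(manip.camera_model('wrist'))
cv2.imwrite('pics/c1.png',cv2.resize(p[160:300,150:480],None,fx=2.4,fy=2.4,interpolation=cv2.INTER_CUBIC))
E
```

```text
blanks
55 [496.7  65.9] [48.7 92.8] 78.4
55 [611.  -71.8] [49.1 79.8] 87.8
55 [623.1  46.9] [48.7 56.6] 67.6
pallet
12 [ 449.1 -311. ] [191.4 219.6] 5.1
tray
28 [474.4 298.5] [189.4 231.2] 5.4
surf
45 [553.6  -2.4] [269.3 289.2] 84.3
jar [754.  95.  75.]
hamhead [757. -17.  26.]
stone [663. 363.  24.]
tray [475. 305.   2.]
{'K': array([[339.09007698,   0.        , 316.89966899],
       [  0.        , 339.09007698, 201.63037871],
       [  0.        ,   0.        ,   1.        ]]), 'k1': -0.033148376026601784, 'R': array([[ 0.34690948,  0.93789806, -0.00102417],
       [ 0.90639614, -0.33497652,  0.25736506],
       [ 0.24103912, -0.09021068, -0.9663137 ]]), 't': array([-549.96925439,  -25.4934245 ,  390.10425778])}
```

View pics/c1.png

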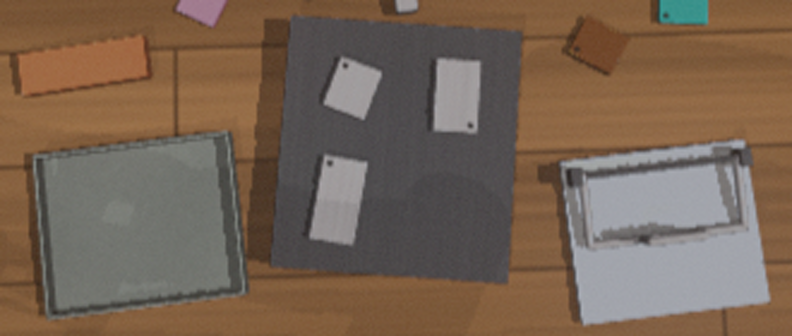

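The crop shows the 58 (hole upper left), the 82 (hole lower right) and the 94 (hole upper left). I'm moving the wrist camera over the surface plate.

>>> jog_arm(
  rows=[2.2,-3.3,0,0,0,0.022,1,2.2,-3.3,0,0,0,0.022,1,2.2,-3.3,0,0,0,0.022,1,2.2,-3.3,0,0,0,0.022,1,2.2,-3.3,0,0,0,0.022,1,2.2,-3.3,0,0,0,0.022,1,2.2,-3.3,0,0,0,0.022,1,2.2,-3.3,0,0,0,0.022,1,2.2,-3.3,0,0,0,0.022,1,2.2,-3.3,0,0,0,0.022,1,2.2,-3.3,0,0,0,0.022,1,2.2,-3.3,0,0,0,0.022,1,2.2,-3.3,0,0,0,0.022,1,2.2,-3.3,0,0,0,0.022,1,2.2,-3.3,0,0,0,0.022,1,2.2,-3.3,0,0,0,0.022,1,0,0,0,0,0,0,1,0,0,0,0,0,0,1,0,0,0,0,0,0,1],
  newtons=20,
)

```text
clock: 1.68
eef_pos: [541.1, -11.4, 213.0]
eef_rot: [3.141, -0.001, 3.141]
wrist_force: [-0.6, 0.7, -0.5]
finger_gap: 0.5
finger_force: 0.0
```

```bash
cat > look.py <<'E'
from h import *
import sys
def look(name='wrist',zp=55,save=None,verbose=True):
    s=manip.read_state(); p,d,m=cam(name)
    if save: cv2.imwrite(save,p)
    g=p.min(2); uv=np.stack(np.meshgrid(np.arange(640),np.arange(400)),-1).reshape(-1,2)
    W=bydepth(m,uv,d).reshape(400,640,3); k=(g>105)&(W[...,2]>zp-7)&(W[...,2]<zp+9)
    k=cv2.morphologyEx(k.astype(np.uint8),cv2.MORPH_CLOSE,np.ones((9,9),np.uint8))
    cs,_=cv2.findContours(k,cv2.RETR_EXTERNAL,cv2.CHAIN_APPROX_NONE); out=[]
    for c in cs:
        a=cv2.contourArea(c)
        if a<120: continue
        w=onplane(m,c[:,0,:],zp)[:,:2]
        (cx,cy),(l1,l2),an=cv2.minAreaRect(w.astype(np.float32))
        if l1<l2: an+=90; l1,l2=l2,l1
        if not(44<l2<62 and 50<l1<110): continue
        an=np.radians(an); L=min((58,70,82,94),key=lambda q:abs(q-l1))
        best=None   # darkest of four hole spots
        v=[]
        for sx,sy in((1,1),(-1,-1),(1,-1),(-1,1)):
            X=np.array([cx,cy,zp])+np.r_[np.array([[np.cos(an),-np.sin(an)],[np.sin(an),np.cos(an)]])@[sx*(L/2-8),sy*17],0]
            u=proj(m,X)[0].round().astype(int); v.append(int(g[max(u[1]-3,0):u[1]+4,max(u[0]-3,0):u[0]+4].min()))
        i=int(np.argmin(v[:2]))
        yaw=an+(np.pi if i==1 else 0); yaw=(yaw+np.pi)%(2*np.pi)-np.pi
        out.append((L,cx,cy,yaw)); 
        if verbose: print(L,'c',round(cx,1),round(cy,1),'yaw',round(yaw,3),'size',round(l1,1),round(l2,1),'holes++,--,+-,-+',v)
        R=np.array([[np.cos(yaw),-np.sin(yaw)],[np.sin(yaw),np.cos(yaw)]])
        for n,q in(('drilled',(L/2-7,18)),('+x-y',(L/2-7,-18)),('-x+y',(-L/2+7,18))):
            if verbose: print('   ',n,(np.array([cx,cy])+R@q).round(1))
    e=s['eef_pos']; print('t',round(s['clock'],2),'tcp',e.round(1),'yaw',s['eef_rot'].round(3),'F',s['wrist_force'].round(1),'gap',round(s['finger_gap'],1))
    return p,d,m,W
if __name__=='__main__': look(sys.argv[1],float(sys.argv[2]),sys.argv[3] if len(sys.argv)>3 else None)
E
python3 look.py wrist 55 pics/w1.png; python3 look.py top 55
```

```text
58 c 621.6 48.1 yaw -0.394 size 57.0 51.9 holes++,--,+-,-+ [201, 16, 218, 106]
    drilled [648.8  56.3]
    +x-y [635.   23.1]
    -x+y [608.2  73.2]
70 c 607.1 -68.7 yaw 3.044 size 75.2 49.3 holes++,--,+-,-+ [39, 200, 200, 202]
    drilled [577.5 -83.9]
    +x-y [581.  -48.1]
    -x+y [633.2 -89.4]
94 c 496.7 67.7 yaw -0.206 size 93.5 51.1 holes++,--,+-,-+ [201, 44, 218, 201]
    drilled [539.6  77.1]
    +x-y [532.2  41.9]
    -x+y [461.3  93.5]
t 1.68 tcp [541.1 -11.4 213. ] yaw [ 3.141e+00 -1.000e-03  3.141e+00] F [-0.6  0.7 -0.5] gap 0.5
94 c 462.2 -654.9 yaw 1.57 size 107.4 61.8 holes++,--,+-,-+ [71, 79, 129, 124]
    drilled [ 444.3 -614.9]
    +x-y [ 480.3 -614.9]
    -x+y [ 444.2 -694.9]
t 1.73 tcp [541.1 -10.9 213.3] yaw [ 3.141 -0.    -3.141] F [-0.7  0.3 -0.1] gap 0.7
```

View pics/w1.png

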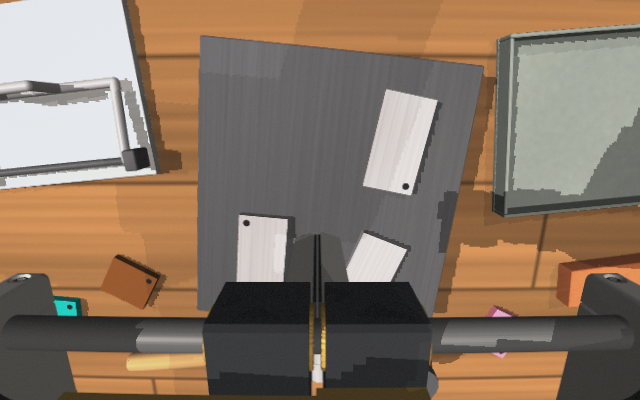

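The wrist view shows the 94 in full, hole at (405,186). The 82 (hole at (246,223)) and the 58 are partly behind the gripper, so I combine this with the top view. I'll go to the 58's drilled corner at about (649,56).

>>> jog_arm(
  rows=[1.8,1.1,-2.2,0,0,0,1,1.8,1.1,-2.2,0,0,0,1,1.8,1.1,-2.2,0,0,0,1,1.8,1.1,-2.2,0,0,0,1,1.8,1.1,-2.2,0,0,0,1,1.8,1.1,-2.2,0,0,0,1,0,0,-1,0,0,0,1,0,0,-0.5,0,0,0,1,0,0,0,0,0,0,1,0,0,0,0,0,0,1],
)

```text
clock: 2.62
eef_pos: [649.3, 54.3, 67.7]
eef_rot: [-3.142, 0.001, -3.141]
wrist_force: [-0.3, -0.7, 0.4]
finger_gap: 0.5
finger_force: 0.0
```

>>> jog_arm(
  rows=[0,0,-0.1,0,0,0,1,0,0,-0.1,0,0,0,1,0,0,-0.1,0,0,0,1,0,0,0,0,0,0,1,0,0,0,0,0,0,1],
)

```text
clock: 3.03
eef_pos: [649.5, 54.2, 63.7]
eef_rot: [-3.142, 0.0, -3.142]
wrist_force: [0.1, 0.3, -0.3]
finger_gap: 0.4
finger_force: 0.0
```

>>> jog_arm(
  rows=[0,0,-0.1,0,0,0,1,0,0,0,0,0,0,1,0,0,0,0,0,0,1],
)

```text
clock: 3.28
eef_pos: [649.7, 54.3, 63.3]
eef_rot: [-3.141, 0.001, -3.141]
wrist_force: [-2.3, -0.5, 7.4]
finger_gap: 0.7
finger_force: 3.6
```

>>> jog_arm(
  rows=[0,0,-0.1,0,0,0,1,0,0,0,0,0,0,1,0,0,0,0,0,0,1],
)

```text
clock: 3.53
eef_pos: [649.8, 54.2, 63.2]
eef_rot: [-3.141, 0.001, -3.141]
wrist_force: [-7.5, -0.8, 13.8]
finger_gap: 0.5
finger_force: 7.5
```

>>> jog_arm(
  rows=[0,0,-0.1,0,0,0,1,0,0,0,0,0,0,1,0,0,0,0,0,0,1],
)

```text
clock: 3.78
eef_pos: [649.9, 54.2, 63.1]
eef_rot: [-3.141, 0.001, -3.141]
wrist_force: [-11.2, -1.5, 22.4]
finger_gap: 0.2
finger_force: 11.3
```

>>> jog_arm(
  rows=[0,0,0.5,0,0,0,1,0,0,0.5,0,0,0,1,-0.7,-1.6,0,0,0,0,1,-0.7,-1.5,0,0,0,0,1,0,0,-0.4,0,0,0,1,0,0,-0.3,0,0,0,1,0,0,-0.1,0,0,0,1,0,0,0,0,0,0,1,0,0,0,0,0,0,1],
)

```text
clock: 4.53
eef_pos: [636.0, 23.2, 63.2]
eef_rot: [-3.14, 0.001, -3.141]
wrist_force: [-3.8, -4.9, 10.8]
finger_gap: 0.4
finger_force: 5.1
```

>>> jog_arm(
  rows=[0,0,-0.1,0,0,0,1,0,0,0,0,0,0,1,0,0,0,0,0,0,1,0,0,0,0,0,0,1],
)

```text
clock: 4.87
eef_pos: [636.1, 23.2, 63.2]
eef_rot: [-3.14, 0.001, -3.141]
wrist_force: [-8.7, -5.3, 18.7]
finger_gap: -0.1
finger_force: 9.3
```

58 is sound: contact at 63.2 on both corners, and stiff. I'm rising to look at the 82 before pressing it.

>>> jog_arm(
  rows=[0,0,1,0,0,0,1,0.2,-1.4,2,0,0,0,1,0.2,-1.4,2,0,0,0,1,0.2,-1.4,2,0,0,0,1,0.2,-1.4,2,0,0,0,1,0.2,-1.4,2,0,0,0,1,0.2,-1.4,2,0,0,0,1,0.2,-1.4,1,0,0,0,1,0,0,0,0,0,0,1,0,0,0,0,0,0,1],
)

```text
clock: 5.7
eef_pos: [649.7, -74.3, 201.1]
eef_rot: [3.141, 0.0, 3.141]
wrist_force: [0.1, 1.3, 0.0]
finger_gap: 0.3
finger_force: 0.0
```

```bash
python3 look.py wrist 55 pics/w2.png
```

```text
58 c 622.5 47.8 yaw -0.387 size 57.2 51.8 holes++,--,+-,-+ [213, 47, 225, 214]
    drilled [649.6  56.2]
    +x-y [636.1  22.8]
    -x+y [608.9  72.8]
82 c 609.9 -69.5 yaw 3.045 size 81.6 49.6 holes++,--,+-,-+ [45, 211, 214, 214]
    drilled [574.3 -84.2]
    +x-y [577.8 -48.3]
    -x+y [642.  -90.8]Traceback (most recent call last):
  File "look.py", line 32, in <module>
    if __name__=='__main__': look(sys.argv[1],float(sys.argv[2]),sys.argv[3] if len(sys.argv)>3 else None)
                             ~~~~^^^^^^^^^^^^^^^^^^^^^^^^^^^^^^^^^^^^^^^^^^^^^^^^^^^^^^^^^^^^^^^^^^^^^^^^^
  File "look.py", line 22, in look
    u=proj(m,X)[0].round().astype(int); v.append(int(g[max(u[1]-3,0):u[1]+4,max(u[0]-3,0):u[0]+4].min()))
                                                     ~~~~~~~~~~~~~~~~~~~~~~~~~~~~~~~~~~~~~~~~~~~~~~~~^^
    return umr_minimum(a, axis, None, out, keepdims, initial, where)
ValueError: zero-size array to reduction operation minimum which has no identity
```

>>> jog_arm(
  rows=[-1.25,-0.16,-2.2,0,0,0,1,-1.25,-0.16,-2.2,0,0,0,1,-1.25,-0.16,-2.2,0,0,0,1,-1.25,-0.16,-2.2,0,0,0,1,-1.25,-0.16,-2.2,0,0,0,1,-1.25,-0.16,-2.2,0,0,0,1,0,0,-0.3,0,0,0,1,0,0,-0.2,0,0,0,1,0,0,-0.1,0,0,0,1,0,0,-0.1,0,0,0,1,0,0,0,0,0,0,1,0,0,0,0,0,0,1],
)

```text
clock: 6.75
eef_pos: [573.7, -83.2, 63.1]
eef_rot: [3.141, -0.003, -3.14]
wrist_force: [-13.1, 0.6, 19.3]
finger_gap: 0.3
finger_force: 10.0
```

>>> jog_arm(
  rows=[0,0,-0.1,0,0,0,1,0,0,0,0,0,0,1,0,0,0,0,0,0,1,0,0,0,0,0,0,1],
)

```text
clock: 7.08
eef_pos: [573.8, -83.3, 63.0]
eef_rot: [3.142, -0.002, -3.14]
wrist_force: [-17.8, 0.5, 28.5]
finger_gap: 0.3
finger_force: 14.9
```

>>> jog_arm(
  rows=[0,0,0.5,0,0,0,1,0,0,0.5,0,0,0,1,0.2,1.8,0,0,0,0,1,0.2,1.7,0,0,0,0,1,0,0,-0.4,0,0,0,1,0,0,-0.2,0,0,0,1,0,0,-0.1,0,0,0,1,0,0,-0.1,0,0,0,1,0,0,0,0,0,0,1],
)

```text
clock: 7.83
eef_pos: [578.4, -49.8, 63.4]
eef_rot: [3.141, -0.0, 3.141]
wrist_force: [0.1, 0.9, 0.2]
finger_gap: 0.2
finger_force: 0.0
```

>>> jog_arm(
  rows=[0,0,-0.1,0,0,0,1,0,0,0,0,0,0,1,0,0,0,0,0,0,1,0,0,0,0,0,0,1],
)

```text
clock: 8.17
eef_pos: [578.5, -49.8, 63.2]
eef_rot: [-3.142, 0.0, 3.141]
wrist_force: [-5.3, 0.7, 11.8]
finger_gap: 0.8
finger_force: 5.4
```

>>> jog_arm(
  rows=[0,0,0,0,0,0,1,0,0,0,0,0,0,1,0,0,1,0,0,0,1,-0.3,1.6,2,0,0,0,1,-0.3,1.6,2,0,0,0,1,-0.3,1.6,2,0,0,0,1,-0.3,1.6,2,0,0,0,1,-0.3,1.6,2,0,0,0,1,-0.3,1.6,2,0,0,0,1,-0.3,1.6,1,0,0,0,1,0,0,0,0,0,0,1,0,0,0,0,0,0,1],
)

```text
clock: 9.17
eef_pos: [557.6, 62.7, 202.9]
eef_rot: [-3.141, 0.001, -3.141]
wrist_force: [0.4, 0.2, -0.6]
finger_gap: 0.4
finger_force: 0.0
```

```bash
sed -i 's/        best=None.*/        if abs(cx-553)>140 and zp==55 or abs(cy)>150 and zp==55: continue/' look.py; python3 look.py wrist 55 pics/w3.png
```

```text
82 c 609.9 -69.6 yaw 3.054 size 82.0 48.9 holes++,--,+-,-+ [52, 224, 227, 227]
    drilled [574.5 -84.5]
    +x-y [577.6 -48.7]
    -x+y [642.2 -90.5]
94 c 496.3 67.1 yaw -0.207 size 92.9 49.9 holes++,--,+-,-+ [226, 49, 230, 225]
    drilled [539.2  76.5]
    +x-y [531.8  41.3]
    -x+y [460.9  93. ]
t 9.17 tcp [557.6  62.7 202.9] yaw [-3.141e+00  1.000e-03 -3.141e+00] F [ 0.4  0.2 -0.6] gap 0.4
```

>>> jog_arm(
  rows=[-0.3,0.23,-2.2,0,0,0,1,-0.3,0.23,-2.2,0,0,0,1,-0.3,0.23,-2.2,0,0,0,1,-0.3,0.23,-2.2,0,0,0,1,-0.3,0.23,-2.2,0,0,0,1,-0.3,0.23,-2.2,0,0,0,1,0,0,-0.4,0,0,0,1,0,0,-0.2,0,0,0,1,0,0,0,0,0,0,1,0,0,0,0,0,0,1],
)

```text
clock: 10.05
eef_pos: [540.3, 76.1, 65.5]
eef_rot: [3.142, 0.001, 3.141]
wrist_force: [0.8, 0.3, -0.3]
finger_gap: 0.7
finger_force: 0.0
```

>>> jog_arm(
  rows=[0,0,-0.1,0,0,0,1,0,0,0,0,0,0,1,0,0,0,0,0,0,1],
)

```text
clock: 10.3
eef_pos: [539.8, 76.5, 64.0]
eef_rot: [3.142, 0.001, -3.141]
wrist_force: [-0.2, -0.6, 0.2]
finger_gap: 0.5
finger_force: 0.0
```

>>> jog_arm(
  rows=[0,0,-0.1,0,0,0,1,0,0,0,0,0,0,1,0,0,0,0,0,0,1,0,0,0,0,0,0,1],
)

```text
clock: 10.63
eef_pos: [539.7, 76.5, 62.7]
eef_rot: [3.142, 0.001, -3.141]
wrist_force: [1.4, 1.3, 2.3]
finger_gap: 0.7
finger_force: 0.8
```

>>> jog_arm(
  rows=[0,0,-0.1,0,0,0,1,0,0,0,0,0,0,1,0,0,0,0,0,0,1],
)

```text
clock: 10.88
eef_pos: [539.6, 76.6, 61.5]
eef_rot: [3.142, 0.0, -3.141]
wrist_force: [1.0, 1.7, 1.6]
finger_gap: 0.4
finger_force: 0.9
```

>>> jog_arm(
  rows=[0,0,-0.1,0,0,0,1,0,0,0,0,0,0,1,0,0,0,0,0,0,1],
)

```text
clock: 11.13
eef_pos: [539.7, 76.6, 60.6]
eef_rot: [3.141, 0.0, -3.141]
wrist_force: [2.4, 2.3, 3.8]
finger_gap: 0.4
finger_force: 2.0
```

>>> jog_arm(
  rows=[0,0,-0.1,0,0,0,1,0,0,0,0,0,0,1,0,0,0,0,0,0,1],
)

```text
clock: 11.38
eef_pos: [539.8, 76.6, 60.2]
eef_rot: [3.141, 0.001, -3.141]
wrist_force: [-1.3, 2.1, 11.6]
finger_gap: 0.5
finger_force: 5.6
```

>>> jog_arm(
  rows=[0,0,-0.1,0,0,0,1,0,0,0,0,0,0,1,0,0,0,0,0,0,1,0,0,0,0,0,0,1],
)

```text
clock: 11.72
eef_pos: [539.9, 76.6, 60.0]
eef_rot: [3.141, 0.001, -3.141]
wrist_force: [-4.9, 2.3, 20.6]
finger_gap: 1.0
finger_force: 9.8
```

The 94 rocks: its drilled corner dropped about 3 mm under 2 N. Now its neighbouring corner.

>>> jog_arm(
  rows=[0,0,0.6,0,0,0,1,0,0,0.6,0,0,0,1,-0.4,-1.8,0,0,0,0,1,-0.4,-1.7,0,0,0,0,1,0,0,-0.3,0,0,0,1,0,0,-0.3,0,0,0,1,0,0,-0.1,0,0,0,1,0,0,-0.1,0,0,0,1,0,0,0,0,0,0,1],
)

```text
clock: 12.47
eef_pos: [531.7, 41.9, 63.1]
eef_rot: [-3.141, 0.0, -3.141]
wrist_force: [-4.4, -3.5, 12.0]
finger_gap: 0.6
finger_force: 6.2
```

>>> jog_arm(
  rows=[0,0,-0.1,0,0,0,1,0,0,0,0,0,0,1,0,0,0,0,0,0,1,0,0,0,0,0,0,1],
)

```text
clock: 12.8
eef_pos: [532.0, 41.9, 62.8]
eef_rot: [-3.141, 0.001, -3.141]
wrist_force: [-7.1, -4.1, 19.5]
finger_gap: 0.6
finger_force: 9.8
```

>>> jog_arm(
  rows=[0,0,1,0,0,0,1,0,0,3,0,0,0,0,-1.2,0.85,0,0,0,-0.07,0,-1.2,0.85,0,0,0,-0.07,0,-1.2,0.85,0,0,0,-0.067,0,0,0,0,0,0,0,0,0,0,0,0,0,0,0,0,0,0,0,0,0,0,0,0,0,0,0,0,0,0,0,0,0,0,0],
)

```text
invalid input
```

```bash
python3 look.py wrist 55 pics/w4.png
```

```text
94 c 496.3 67.5 yaw -0.185 size 92.8 50.6 holes++,--,+-,-+ [229, 30, 231, 19]
    drilled [538.9  77.8]
    +x-y [532.3  42.4]
    -x+y [460.3  92.5]
t 12.8 tcp [532.   41.9  62.8] yaw [-3.141e+00  1.000e-03 -3.141e+00] F [-7.1 -4.1 19.5] gap 0.6
```

>>> jog_arm(
  rows=[0,0,1,0,0,0,1,0,0,3,0,0,0,0,-1.2,0.85,0,0,0,-0.07,0,-1.2,0.85,0,0,0,-0.07,0,-1.2,0.85,0,0,0,-0.067,0,0,0,0,0,0,0,0,0,0,0,0,0,0,0,0,0,0,0,0,0,0,0,0,0,0,0,0,0],
)

```text
clock: 13.6
eef_pos: [496.1, 66.8, 101.4]
eef_rot: [-3.142, 0.0, 2.936]
wrist_force: [0.1, -0.3, 0.2]
finger_gap: 50.1
finger_force: 0.0
```

```bash
python3 look.py wrist 55 pics/w4.png
```

```text
94 c 495.7 67.5 yaw -0.189 size 93.8 49.6 holes++,--,+-,-+ [230, 47, 233, 231]
    drilled [538.4  77.6]
    +x-y [531.6  42.2]
    -x+y [459.8  92.7]
t 13.6 tcp [496.1  66.8 101.4] yaw [-3.142  0.     2.936] F [ 0.1 -0.3  0.2] gap 50.1
```

>>> jog_arm(
  rows=[0,0,0,0,0,0.015,0,0,0,0,0,0,0,0,0,0,0,0,0,0,0,0,0,0,0,0,0,0,0,0,0,0,0,0,0,0,0,0,0,0,0,0,0,0,0,0,0,0,0,0,0,-1,0,0,0,0,0,0,-1,0,0,0,0,0,0,-1,0,0,0,0,0,0,-1,0,0,0,0,0,0,-0.6,0,0,0,0,0,0,0,0,0,0,0,0,0,0,0,0,0,0],
)

```text
clock: 14.82
eef_pos: [495.3, 67.0, 54.8]
eef_rot: [-3.141, -0.001, 2.95]
wrist_force: [-0.0, -0.6, -0.8]
finger_gap: 93.8
finger_force: 0.0
```

>>> jog_arm(
  rows=[0,0,0,0,0,0,1,0,0,0,0,0,0,1,0,0,0,0,0,0,1,0,0,0,0,0,0,1,0,0,0,0,0,0,1,0,0,0,0,0,0,1,0,0,0,0,0,0,1,0,0,0,0,0,0,1,0,0,0,0,0,0,1,0,0,0,0,0,0,1],
  newtons=30,
)

```text
clock: 15.65
eef_pos: [495.6, 67.0, 55.5]
eef_rot: [3.142, 0.0, 2.95]
wrist_force: [0.8, -0.3, 1.0]
finger_gap: 49.4
finger_force: 30.0
```

>>> jog_arm(
  rows=[0,0,1,0,0,0,1,0,0,2,0,0,0,1,0,0,2,0,0,0,1,-0.26,2.9,0,0,0,0.036,1,-0.26,2.9,0,0,0,0.036,1,-0.26,2.9,0,0,0,0.036,1,-0.26,2.9,0,0,0,0.036,1,-0.26,2.9,0,0,0,0.036,1,-0.26,2.9,0,0,0,0.036,1,-0.26,2.9,0,0,0,0.036,1,-0.26,2.9,0,0,0,0.036,1,0,0,-2,0,0,0,1,0,0,-2,0,0,0,1,0,0,-2,0,0,0,1,0,0,-1.5,0,0,0,1,0,0,-1,0,0,0,1,0,0,0,0,0,0,1,0,0,0,0,0,0,1],
)

```text
clock: 17.15
eef_pos: [474.7, 299.0, 20.8]
eef_rot: [-3.141, -0.0, -3.045]
wrist_force: [0.5, -0.0, -3.8]
finger_gap: 49.5
finger_force: 30.0
```

>>> jog_arm(
  rows=[0,0,-0.3,0,0,0,1,0,0,-0.2,0,0,0,1,0,0,0,0,0,0,1,0,0,0,0,0,0,0.4,0,0,0,0,0,0,0.3,0,0,0,0,0,0,0.2,0,0,0,0,0,0,0.2,0,0,2,0,0,0,0.2,0,0,3,0,0,0,0.2,0,0,4,0,0,0,0.2,0,0,4,0,0,0,0.2,0,0,4,0,0,0,0.2,0,0,0,0,0,0,0.2,0,0,0,0,0,0,0.2],
)

```text
clock: 18.32
eef_pos: [475.4, 299.4, 187.7]
eef_rot: [3.14, 0.004, -3.045]
wrist_force: [0.4, -0.0, -2.1]
finger_gap: 75.4
finger_force: 0.0
```

```bash
python3 look.py wrist 14; python3 - <<'E'
from h import *
p,d,m=cam('top');cv2.imwrite('pics/t2.png',cv2.resize(p[160:300,150:480],None,fx=2.4,fy=2.4,interpolation=cv2.INTER_CUBIC))
E
```

```text
Traceback (most recent call last):
  File "look.py", line 32, in <module>
    if __name__=='__main__': look(sys.argv[1],float(sys.argv[2]),sys.argv[3] if len(sys.argv)>3 else None)
                             ~~~~^^^^^^^^^^^^^^^^^^^^^^^^^^^^^^^^^^^^^^^^^^^^^^^^^^^^^^^^^^^^^^^^^^^^^^^^^
  File "look.py", line 22, in look
    u=proj(m,X)[0].round().astype(int); v.append(int(g[max(u[1]-3,0):u[1]+4,max(u[0]-3,0):u[0]+4].min()))
                                                     ~~~~~~~~~~~~~~~~~~~~~~~~~~~~~~~~~~~~~~~~~~~~~~~~^^
ValueError: zero-size array to reduction operation minimum which has no identity
```

View pics/t2.png

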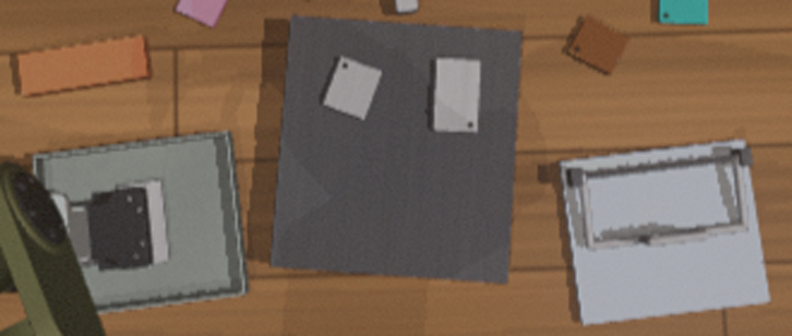

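The 94 is in the tray, under the gripper, and the other two blanks haven't moved. Next I look at the pallet clip.

>>> jog_arm(
  rows=[-0.16,-3.73,0.15,0,0,-0.0877,0.83,-0.16,-3.73,0.15,0,0,-0.0877,0.83,-0.16,-3.73,0.15,0,0,-0.0877,0.83,-0.16,-3.73,0.15,0,0,-0.0877,0.83,-0.16,-3.73,0.15,0,0,-0.0877,0.83,-0.16,-3.73,0.15,0,0,-0.0877,0.83,-0.16,-3.73,0.15,0,0,-0.0877,0.83,-0.16,-3.73,0.15,0,0,-0.0877,0.83,-0.16,-3.73,0.15,0,0,-0.0877,0.83,-0.16,-3.73,0.15,0,0,-0.0877,0.83,-0.16,-3.73,0.15,0,0,-0.0877,0.83,-0.16,-3.73,0.15,0,0,-0.0877,0.83,-0.16,-3.73,0.15,0,0,-0.0877,0.83,-0.16,-3.73,0.15,0,0,-0.0877,0.83,-0.16,-3.73,0.15,0,0,-0.0877,0.83,-0.16,-3.73,0.15,0,0,-0.0877,0.83,-0.16,-3.73,0.15,0,0,-0.0877,0.83,-0.16,-3.73,0.15,0,0,-0.0877,0.83,0,0,0,0,0,0,0.83,0,0,0,0,0,0,0.83],
  newtons=10,
)

```text
clock: 20.08
eef_pos: [445.0, -373.4, 210.0]
eef_rot: [-3.139, -0.003, 1.657]
wrist_force: [-0.1, 0.4, 0.0]
finger_gap: 15.8
finger_force: 0.0
```

```bash
python3 - <<'E'
from h import *
s=manip.read_state();p,d,m=cam('wrist');cv2.imwrite('pics/w5.png',p);np.savez('w5.npz',p=p,d=d,R=m['R'],t=m['t'])
print(s['eef_pos'].round(1),s['eef_rot'].round(3),s['finger_gap'],s['joints'].round(2))
for n,X in dict(handle=(-5,0,61),ha=(-5,-30,61),hb=(-5,30,61),c1=(-95,-110,12),c2=(95,110,12),c3=(-95,110,12)).items():
    c,q=np.cos(.089),np.sin(.089);print(n,proj(m,[449.1+c*X[0]-q*X[1],-311+q*X[0]+c*X[1],X[2]]).round())
E
```

```text
[ 445.  -373.4  210. ] [-3.139e+00 -3.000e-03  1.657e+00] 15.762349783671393 [-0.76  0.37  1.43 -0.    1.34 -0.85]
handle [[321. 128.]]
ha [[321. 160.]]
hb [[321.  94.]]
c1 [[242. 224.]]
c2 [[421.  13.]]
c3 [[230.  14.]]
```

View pics/w5.png

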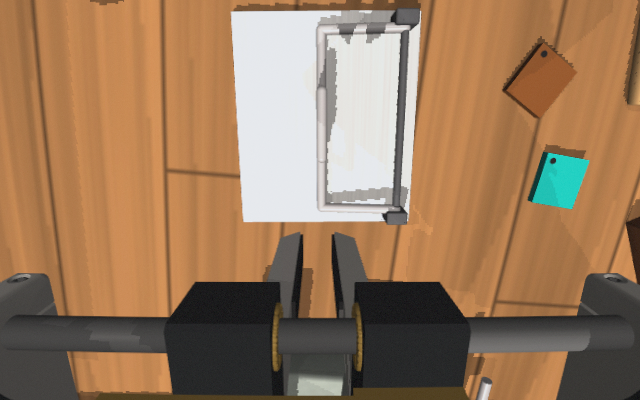

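The wrist view shows the clip down. The handle runs at column ~321, rows 90–160, where I predicted it, and the hinge is at column ~403. I'll check it with depth.

```bash
python3 - <<'E'
from h import *
z=np.load('w5.npz');d=z['d'];m=manip.camera_model('wrist');m['R']=z['R'];m['t']=z['t']
uv=np.stack(np.meshgrid(np.arange(640),np.arange(230)),-1).reshape(-1,2);W=bydepth(m,uv,d).reshape(230,640,3)
a=W[85:170,300:345].reshape(-1,3);h=a[a[:,2]>55];print('handle',len(h),h.mean(0).round(1),h.min(0).round(1),h.max(0).round(1))
g=z['p'][:230].min(2)
w=((g>150)&(abs(W[...,2]-12)<6)).astype(np.uint8);w=cv2.morphologyEx(w,cv2.MORPH_CLOSE,np.ones((25,25)))
c=max(cv2.findContours(w,0,1)[0],key=cv2.contourArea)
r=cv2.minAreaRect(onplane(m,c[:,0],12)[:,:2].astype(np.float32));print(np.round(r[0],1),np.round(r[1],1),r[2])
E
```

```text
handle 827 [ 443.6 -307.7   68.1] [ 436.5 -342.8   59.3] [ 451.2 -274.3  380.7]
[ 449.3 -307.8] [190.  238.5] 5.140645503997803
```

>>> jog_arm(
  rows=[0,2.1,-2,0,0,0,0.83,0,2.1,-3,0,0,0,0.83,0,2.1,-3,0,0,0,0.83,-0.1,0,-3,0,0,0,0.83,0,0,-1,0,0,0,0.83,0,0,-1,0,0,0,0.83,0,0,-1,0,0,0,0.83,0,0,-1,0,0,0,0.83,0,0,-0.5,0,0,0,0.83,0,0,0,0,0,0,0.83,0,0,0,0,0,0,0.83],
)

```text
clock: 21.05
eef_pos: [445.1, -309.7, 57.8]
eef_rot: [3.141, 0.0, 1.659]
wrist_force: [-0.1, 0.8, 0.9]
finger_gap: 16.2
finger_force: 0.0
```

```bash
python3 - <<'E'
import numpy as np
c,s=np.cos(.089),np.sin(.089)
P=lambda th:np.array([85.8*np.cos(2.772-th),85.8*np.sin(2.772-th)])
T=np.linspace(0,1.78,20)
for a,b in zip(T[:-1],T[1:]):
    d=(P(b)-P(a))/10; print(round(d[0]*c,2),round(d[0]*s,2),round(d[1],2))
E
```

```text
0.32 0.03 0.73
0.39 0.03 0.7
0.45 0.04 0.66
0.51 0.05 0.62
0.57 0.05 0.56
0.62 0.06 0.51
0.66 0.06 0.45
0.7 0.06 0.38
0.74 0.07 0.32
0.76 0.07 0.25
0.78 0.07 0.17
0.79 0.07 0.1
0.8 0.07 0.02
0.8 0.07 -0.05
0.79 0.07 -0.13
0.78 0.07 -0.2
0.75 0.07 -0.27
0.72 0.06 -0.34
0.69 0.06 -0.41
```

>>> jog_arm(
  rows=[0.2,0,0,0,0,0,0.83,0.32,0.03,0.73,0,0,0,0.83,0.39,0.03,0.7,0,0,0,0.83,0.45,0.04,0.66,0,0,0,0.83,0.51,0.05,0.62,0,0,0,0.83,0.57,0.05,0.56,0,0,0,0.83,0,0,0,0,0,0,0.83,0,0,0,0,0,0,0.83],
)

```text
clock: 21.72
eef_pos: [469.2, -308.0, 91.5]
eef_rot: [-3.141, 0.001, 1.659]
wrist_force: [-5.4, -1.1, 3.7]
finger_gap: 15.8
finger_force: 2.7
```

```bash
python3 - <<'E'
from h import *
p,d,m=cam('scene');u=proj(m,[470,-310,70])[0].astype(int);print(u)
cv2.imwrite('pics/s2.png',cv2.resize(p[max(u[1]-80,0):u[1]+80,u[0]-100:u[0]+100],None,fx=3,fy=3))
E
```

```text
[203 149]
```

View pics/s2.png

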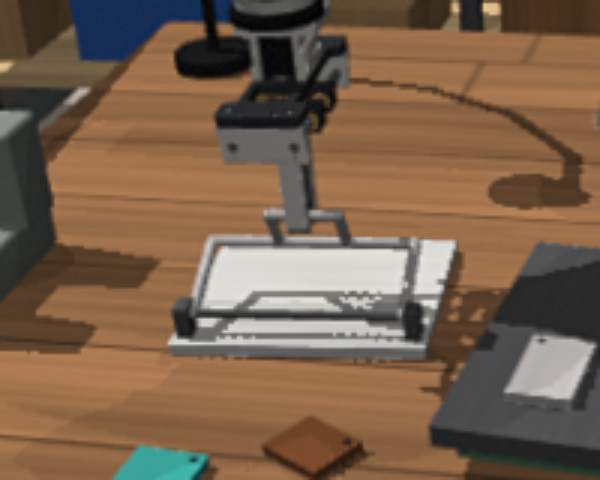

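The handle is caged and the clip is rising. I continue the arc.

>>> jog_arm(
  rows=[0.62,0.06,0.51,0,0,0,0.83,0.66,0.06,0.45,0,0,0,0.83,0.7,0.06,0.38,0,0,0,0.83,0.74,0.07,0.32,0,0,0,0.83,0.76,0.07,0.25,0,0,0,0.83,0.78,0.07,0.17,0,0,0,0.83,0.79,0.07,0.1,0,0,0,0.83,0.8,0.07,0.02,0,0,0,0.83,0.8,0.07,-0.05,0,0,0,0.83,0.79,0.07,-0.13,0,0,0,0.83,0.78,0.07,-0.2,0,0,0,0.83,0.75,0.07,-0.27,0,0,0,0.83,0.72,0.06,-0.34,0,0,0,0.83,0.69,0.06,-0.41,0,0,0,0.83,0.2,0,-0.1,0,0,0,0.83,0,0,0,0,0,0,0.83,0,0,0,0,0,0,0.83],
)

```text
clock: 23.18
eef_pos: [575.1, -298.0, 96.9]
eef_rot: [-3.142, -0.0, 1.659]
wrist_force: [-0.1, 0.5, 0.9]
finger_gap: 16.3
finger_force: 0.0
```

```bash
python3 - <<'E'
from h import *
p,d,m=cam('scene');u=proj(m,[500,-310,70])[0].astype(int)
cv2.imwrite('pics/s3.png',cv2.resize(p[max(u[1]-80,0):u[1]+80,u[0]-100:u[0]+100],None,fx=3,fy=3))
E
```

```text
(no output)
```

View pics/s3.png

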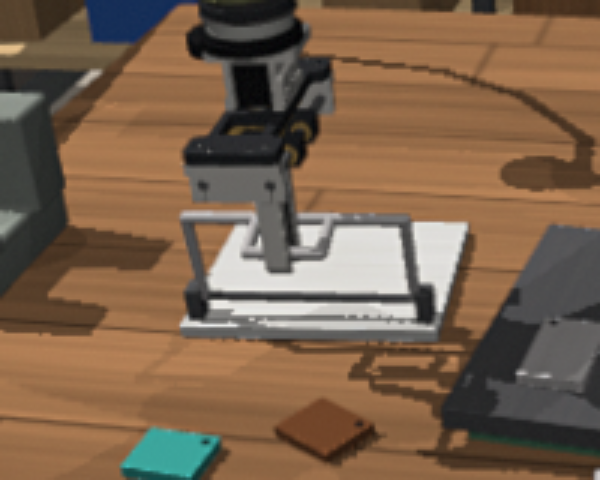

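The clip is over centre and free in the cage. I rise straight out and go to the 58.

>>> jog_arm(
  rows=[0,0,1,0,0,0,0.83,0,0,3,0,0,0,0.83,0,0,4,0,0,0,0.83,0,0,2,0,0,0,0.83,0.475,3.46,0,0,0,0.11,0,0.475,3.46,0,0,0,0.11,0,0.475,3.46,0,0,0,0.11,0,0.475,3.46,0,0,0,0.11,0,0.475,3.46,0,0,0,0.11,0,0.475,3.46,0,0,0,0.11,0,0.475,3.46,0,0,0,0.11,0,0.475,3.46,0,0,0,0.11,0,0.475,3.46,0,0,0,0.11,0,0.475,3.46,0,0,0,0.106,0,0,0,-3,0,0,0,0,0,0,-3,0,0,0,0,0,0,-3,0,0,0,0,0,0,0,0,0,0,0,0,0,0,0,0,0,0],
)

```text
clock: 24.82
eef_pos: [622.4, 47.7, 107.6]
eef_rot: [-3.141, -0.001, 2.755]
wrist_force: [0.8, 0.2, 0.4]
finger_gap: 94.0
finger_force: 0.0
```

```bash
sed -i 's/g\[max(u\[1\]-3,0).*min()))/g[max(u[1]-3,0):u[1]+4,max(u[0]-3,0):u[0]+4].min(initial=255)))/' look.py; python3 look.py wrist 55; python3 - <<'E'
from h import *
p,d,m=cam('top');cv2.imwrite('pics/t3.png',cv2.resize(p[160:300,150:480],None,fx=2.4,fy=2.4,interpolation=cv2.INTER_CUBIC))
E
```

```text
70 c 604.9 -69.1 yaw -0.096 size 68.0 50.4 holes++,--,+-,-+ [80, 25, 244, 116]
    drilled [634.5 -53.9]
    +x-y [631.  -89.7]
    -x+y [578.7 -48.5]
58 c 623.7 48.9 yaw -0.386 size 59.4 50.0 holes++,--,+-,-+ [167, 51, 158, 237]
    drilled [650.8  57.3]
    +x-y [637.3  24. ]
    -x+y [610.1  73.9]
t 24.82 tcp [622.4  47.7 107.6] yaw [-3.141e+00 -1.000e-03  2.755e+00] F [0.8 0.2 0.4] gap 94.0
```

View pics/t3.png

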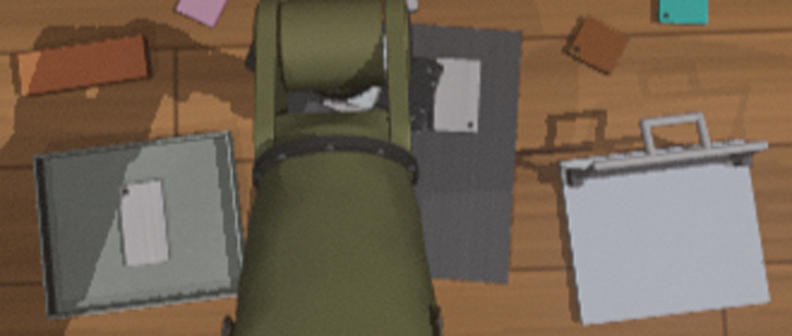

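The clip stands open, the 94 lies in the tray, and the 58 is under the gripper. I grasp the 58.

>>> jog_arm(
  rows=[0.05,0.05,-1.5,0,0,0,0,0,0,-1.5,0,0,0,0,0,0,-1.2,0,0,0,0,0,0,-0.7,0,0,0,0,0,0,-0.3,0,0,0,0,0,0,0,0,0,0,0,0,0,0,0,0,0,1,0,0,0,0,0,0,1,0,0,0,0,0,0,1,0,0,0,0,0,0,1,0,0,0,0,0,0,1,0,0,0,0,0,0,1,0,0,0,0,0,0,1,0,0,0,0,0,0,1,0,0,0,0,0,0,1,0,0,0,0,0,0,1,0,0,0,0,0,0,1],
  newtons=25,
)

```text
clock: 26.33
eef_pos: [623.1, 48.4, 55.2]
eef_rot: [3.142, 0.0, 2.755]
wrist_force: [-0.4, 0.6, 0.6]
finger_gap: 49.6
finger_force: 25.0
```

>>> jog_arm(
  rows=[0,0,2,0,0,0,1,0,0,4,0,0,0,1,0,0,4,0,0,0,1,-1.458,-3.364,0,0,0,0.0397,1,-1.458,-3.364,0,0,0,0.0397,1,-1.458,-3.364,0,0,0,0.0397,1,-1.458,-3.364,0,0,0,0.0397,1,-1.458,-3.364,0,0,0,0.0397,1,-1.458,-3.364,0,0,0,0.0397,1,-1.458,-3.364,0,0,0,0.0397,1,-1.458,-3.364,0,0,0,0.0397,1,-1.458,-3.364,0,0,0,0.0397,1,-1.458,-3.364,0,0,0,0.0397,1,-1.458,-3.364,0,0,0,0.0397,1,-1.458,-3.364,0,0,0,0.0397,1,0,0,0,0,0,0,1,0,0,0,0,0,0,1],
)

```text
clock: 27.75
eef_pos: [447.1, -356.4, 154.6]
eef_rot: [3.141, -0.001, -3.055]
wrist_force: [-0.3, -0.7, -2.9]
finger_gap: 49.5
finger_force: 25.0
```

>>> jog_arm(
  rows=[0,0,-3,0,0,0,1,0,0,-3,0,0,0,1,0,0,-3,0,0,0,1,0,0,-2,0,0,0,1,0,0,-1,0,0,0,1,0,0,-0.5,0,0,0,1,0,0,0,0,0,0,1,0,0,0,0,0,0,1],
)

```text
clock: 28.42
eef_pos: [448.8, -355.3, 31.3]
eef_rot: [-3.141, 0.001, -3.051]
wrist_force: [-0.2, -0.4, -2.6]
finger_gap: 49.4
finger_force: 25.0
```

>>> jog_arm(
  rows=[0,0,-0.4,0,0,0,1,0,0,-0.3,0,0,0,1,0,0,-0.1,0,0,0,1,0,0,0,0,0,0,1,0,0,0,0,0,0,0.42,0,0,0,0,0,0,0.35,0,0,0,0,0,0,0.3,0,0,0,0,0,0,0.25,0,0,0,0,0,0,0.25,0,0,2,0,0,0,0.25,0,0,4,0,0,0,0.25,0,0,4,0,0,0,0.25,0,0,4,0,0,0,0.25,0,0,3,0,0,0,0.25,0,0,0,0,0,0,0.25,0,0,0,0,0,0,0.25],
)

```text
clock: 29.75
eef_pos: [448.5, -355.6, 193.6]
eef_rot: [-3.139, 0.002, -3.052]
wrist_force: [0.1, -0.6, -0.3]
finger_gap: 70.3
finger_force: 0.0
```

```bash
python3 - <<'E'
from h import *
s=manip.read_state();p,d,m=cam('wrist');cv2.imwrite('pics/w6.png',p);print(s['eef_pos'].round(1))
E
```

```text
[ 448.5 -355.6  193.6]
```

View pics/w6.png

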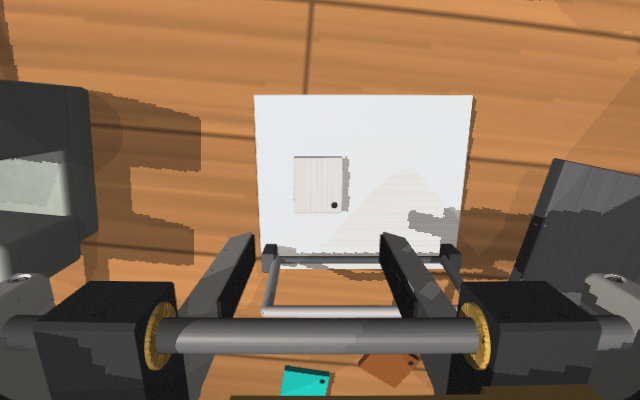

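The 58 lies flat on the pallet at (319,185), clip open. Next, the 82.

>>> jog_arm(
  rows=[1.794,3.178,0,0,0,-0.02,0,1.794,3.178,0,0,0,-0.02,0,1.794,3.178,0,0,0,-0.02,0,1.794,3.178,0,0,0,-0.02,0,1.794,3.178,0,0,0,-0.02,0,1.794,3.178,0,0,0,-0.02,0,1.794,3.178,0,0,0,-0.02,0,1.794,3.178,0,0,0,-0.02,0,1.794,3.178,0,0,0,-0.02,0,0,0,-3,0,0,0,0,0,0,-3,0,0,0,0,0,0,-2.5,0,0,0,0,0,0,0,0,0,0,0,0,0,0,0,0,0,0],
)

```text
clock: 30.97
eef_pos: [608.7, -69.1, 105.4]
eef_rot: [3.141, -0.004, 3.052]
wrist_force: [0.2, -0.6, 1.8]
finger_gap: 94.1
finger_force: 0.0
```

```bash
python3 look.py wrist 55 pics/w7.png
```

```text
82 c 612.7 -70.3 yaw 3.051 size 81.2 50.1 holes++,--,+-,-+ [42, 200, 206, 202]
    drilled [577.2 -85.1]
    +x-y [580.4 -49.3]
    -x+y [644.9 -91.3]
t 30.97 tcp [608.7 -69.1 105.4] yaw [ 3.141 -0.004  3.052] F [ 0.2 -0.6  1.8] gap 94.1
```

>>> jog_arm(
  rows=[0.2,-0.05,-1.5,0,0,0,0,0,0,-1.5,0,0,0,0,0,0,-1.2,0,0,0,0,0,0,-0.6,0,0,0,0,0,0,-0.2,0,0,0,0,0,0,0,0,0,0,0,0,0,0,0,0,0,1,0,0,0,0,0,0,1,0,0,0,0,0,0,1,0,0,0,0,0,0,1,0,0,0,0,0,0,1,0,0,0,0,0,0,1,0,0,0,0,0,0,1,0,0,0,0,0,0,1,0,0,0,0,0,0,1,0,0,0,0,0,0,1,0,0,0,0,0,0,1],
  newtons=30,
)

```text
clock: 32.43
eef_pos: [611.6, -69.8, 57.2]
eef_rot: [-3.142, 0.0, 3.052]
wrist_force: [-0.6, -0.2, 0.8]
finger_gap: 49.7
finger_force: 30.0
```

>>> jog_arm(
  rows=[0,0,2,0,0,0,1,0,0,4,0,0,0,1,0,0,4,0,0,0,1,-2.14,-2.448,0,0,0,0.0224,1,-2.14,-2.448,0,0,0,0.0224,1,-2.14,-2.448,0,0,0,0.0224,1,-2.14,-2.448,0,0,0,0.0224,1,-2.14,-2.448,0,0,0,0.0224,1,-2.14,-2.448,0,0,0,0.0224,1,-2.14,-2.448,0,0,0,0.0224,1,-2.14,-2.448,0,0,0,0.0224,1,0,0,-3,0,0,0,1,0,0,-3,0,0,0,1,0,0,-3,0,0,0,1,0,0,-2,0,0,0,1,0,0,-1,0,0,0,1,0,0,-0.5,0,0,0,1,0,0,0,0,0,0,1,0,0,0,0,0,0,1],
)

```text
clock: 34.02
eef_pos: [440.9, -265.9, 33.1]
eef_rot: [-3.141, 0.001, -3.052]
wrist_force: [0.2, -0.4, -3.8]
finger_gap: 49.7
finger_force: 30.0
```

>>> jog_arm(
  rows=[0,0,-0.4,0,0,0,1,0,0,-0.3,0,0,0,1,0,0,-0.15,0,0,0,1,0,0,0,0,0,0,1,0,0,0,0,0,0,0.42,0,0,0,0,0,0,0.35,0,0,0,0,0,0,0.3,0,0,0,0,0,0,0.25,0,0,0,0,0,0,0.25,0,0,2,0,0,0,0.25,0,0,4,0,0,0,0.25,0,0,4,0,0,0,0.25,0,0,4,0,0,0,0.25,0,0,3,0,0,0,0.25,0,0,0,0,0,0,0.25,0,0,0,0,0,0,0.25],
)

```text
clock: 35.35
eef_pos: [440.8, -265.9, 194.9]
eef_rot: [-3.14, 0.002, -3.052]
wrist_force: [-0.6, -0.6, -0.6]
finger_gap: 70.6
finger_force: 0.0
```

```bash
python3 - <<'E'
from h import *
s=manip.read_state();p,d,m=cam('wrist');cv2.imwrite('pics/w8.png',p);print(s['eef_pos'].round(1))
uv=np.stack(np.meshgrid(np.arange(640),np.arange(400)),-1).reshape(-1,2);W=bydepth(m,uv,d).reshape(400,640,3)
c,q=np.cos(.089),np.sin(.089)
Q=W[...,:2]-[449.2,-310]; px=Q[...,0]*c+Q[...,1]*q; py=-Q[...,0]*q+Q[...,1]*c
k=((abs(px)<90)&(abs(py)<105)&(W[...,2]>18)&(W[...,2]<30)).astype(np.uint8)
for C in cv2.findContours(k,0,1)[0]:
    if cv2.contourArea(C)<300: continue
    w=onplane(m,C[:,0],22)[:,:2]-[449.2,-310]; w=np.c_[w[:,0]*c+w[:,1]*q,-w[:,0]*q+w[:,1]*c]
    r=cv2.minAreaRect(w.astype(np.float32)); print('pallet frame',np.round(r[0],1),np.round(r[1],1),round(r[2],1))
# clip parts above z 60 near the hinge
k=(px>40)&(px<150)&(abs(py)<100)&(W[...,2]>60)&(W[...,2]<120)&(uv[:,1].reshape(400,640)<400)
print('clip pts',k.sum(), np.c_[px[k],py[k],W[...,2][k]][::max(1,k.sum()//12)].round(0).tolist() if k.any() else '')
E
```

```text
[ 440.8 -265.9  194.9]
pallet frame [ -6.5 -43. ] [49.8 56.9] 89.7
pallet frame [-6.2 45.5] [49.5 80.8] 89.9
clip pts 2231 [[73.0, 91.0, 60.0], [79.0, -83.0, 69.0], [80.0, 95.0, 86.0], [81.0, 10.0, 105.0], [81.0, 46.0, 107.0], [81.0, 84.0, 109.0], [81.0, 3.0, 111.0], [82.0, 41.0, 111.0], [84.0, 81.0, 110.0], [84.0, -2.0, 112.0], [85.0, 36.0, 112.0], [86.0, 73.0, 112.0], [91.0, 27.0, 109.0]]
```

View pics/w8.png

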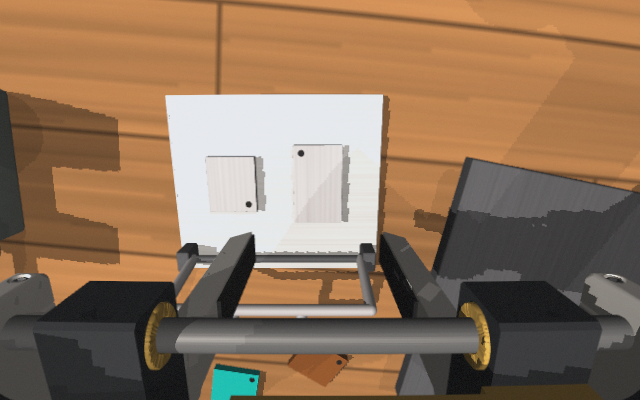

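Both blanks lie flat and centred at pallet x ≈ -6 mm, y -43 and +45. The clip stands at about 1.8 rad. Back to the handle.

>>> jog_arm(
  rows=[0.943,-0.236,0,0,0,-0.1123,0.78,0.943,-0.236,0,0,0,-0.1123,0.78,0.943,-0.236,0,0,0,-0.1123,0.78,0.943,-0.236,0,0,0,-0.1123,0.78,0.943,-0.236,0,0,0,-0.1123,0.78,0.943,-0.236,0,0,0,-0.1123,0.78,0.943,-0.236,0,0,0,-0.1123,0.78,0.943,-0.236,0,0,0,-0.1123,0.78,0.943,-0.236,0,0,0,-0.1123,0.78,0.943,-0.236,0,0,0,-0.1123,0.78,0.943,-0.236,0,0,0,-0.1123,0.78,0.943,-0.236,0,0,0,-0.1123,0.78,0.943,-0.236,0,0,0,-0.1123,0.78,0.943,-0.236,0,0,0,-0.1123,0.78,0,0,-2.5,0,0,0,0.78,0,0,-2.5,0,0,0,0.78,0,0,0,0,0,0,0.78,0,0,0,0,0,0,0.78],
  newtons=10,
)

```text
clock: 36.9
eef_pos: [571.6, -298.2, 141.5]
eef_rot: [-3.138, -0.003, 1.659]
wrist_force: [0.6, 0.1, 1.2]
finger_gap: 20.6
finger_force: 0.0
```

```bash
python3 - <<'E'
from h import *
s=manip.read_state();p,d,m=cam('scene');print(s['eef_pos'].round(1),s['finger_gap'])
uv=np.stack(np.meshgrid(np.arange(640),np.arange(400)),-1).reshape(-1,2);W=bydepth(m,uv,d).reshape(400,640,3)
c,q=np.cos(.089),np.sin(.089);Q=W[...,:2]-[449.2,-310]; px=Q[...,0]*c+Q[...,1]*q; py=-Q[...,0]*q+Q[...,1]*c
k=(px>100)&(px<160)&(abs(py)<40)&(W[...,2]>60)&(W[...,2]<115)
h=np.c_[px[k],py[k],W[...,2][k]]; h=h[h[:,0]>h[:,0].max()-9] ; print(len(h),np.median(h,0).round(1),h.min(0).round(),h.max(0).round())
R=lambda th:np.array([85.8*np.cos(2.772-th),85.8*np.sin(2.772-th)])
T=np.linspace(1.81,0.06,20)
for a,b in zip(T[:-1],T[1:]):
    e=(R(b)-R(a))/10; print(round(e[0]*c,2),round(e[0]*q,2),round(e[1],2))
E
```

```text
[ 571.6 -298.2  141.5] 20.560928765911793
108 [126.6   4.2 101.5] [123. -34.  96.] [132.  35. 107.]
-0.67 -0.06 0.42
-0.7 -0.06 0.36
-0.73 -0.07 0.29
-0.75 -0.07 0.22
-0.77 -0.07 0.15
-0.78 -0.07 0.08
-0.79 -0.07 0.01
-0.78 -0.07 -0.06
-0.77 -0.07 -0.14
-0.76 -0.07 -0.21
-0.74 -0.07 -0.28
-0.71 -0.06 -0.34
-0.67 -0.06 -0.41
-0.63 -0.06 -0.47
-0.59 -0.05 -0.52
-0.54 -0.05 -0.58
-0.48 -0.04 -0.62
-0.42 -0.04 -0.67
-0.36 -0.03 -0.7
```

>>> jog_arm(
  rows=[0.1,0,-2,0,0,0,0.78,0,0,-1.5,0,0,0,0.78,0,0,-1,0,0,0,0.78,0,0,-0.4,0,0,0,0.78,0,0,0,0,0,0,0.83,0,0,0,0,0,0,0.83,0,0,0,0,0,0,0.83],
)

```text
clock: 37.53
eef_pos: [573.9, -298.9, 95.9]
eef_rot: [3.14, 0.001, 1.659]
wrist_force: [-0.3, -0.4, 0.2]
finger_gap: 15.7
finger_force: 0.0
```

>>> jog_arm(
  rows=[-0.67,-0.06,0.42,0,0,0,0.83,-0.7,-0.06,0.36,0,0,0,0.83,-0.73,-0.07,0.29,0,0,0,0.83,-0.75,-0.07,0.22,0,0,0,0.83,-0.77,-0.07,0.15,0,0,0,0.83,-0.78,-0.07,0.08,0,0,0,0.83,-0.79,-0.07,0.01,0,0,0,0.83,-0.78,-0.07,-0.06,0,0,0,0.83,-0.77,-0.07,-0.14,0,0,0,0.83,-0.76,-0.07,-0.21,0,0,0,0.83,-0.74,-0.07,-0.28,0,0,0,0.83,-0.71,-0.06,-0.34,0,0,0,0.83,-0.67,-0.06,-0.41,0,0,0,0.83,0,0,0,0,0,0,0.83],
)

```text
clock: 38.7
eef_pos: [475.6, -307.3, 94.5]
eef_rot: [-3.14, -0.001, 1.658]
wrist_force: [-3.1, 0.5, 0.6]
finger_gap: 15.8
finger_force: 1.5
```

>>> jog_arm(
  rows=[-0.63,-0.06,-0.47,0,0,0,0.83,-0.59,-0.05,-0.52,0,0,0,0.83,-0.54,-0.05,-0.58,0,0,0,0.83,-0.48,-0.04,-0.62,0,0,0,0.83,-0.42,-0.04,-0.67,0,0,0,0.83,-0.36,-0.03,-0.6,0,0,0,0.83,0,0,0,0,0,0,0.83,0,0,0,0,0,0,0.83,0,0,0,0,0,0,0.83],
)

```text
clock: 39.45
eef_pos: [447.3, -310.2, 61.2]
eef_rot: [3.141, 0.0, 1.659]
wrist_force: [0.2, 0.3, -0.0]
finger_gap: 16.1
finger_force: 0.0
```

```bash
python3 - <<'E'
from h import *
p,d,m=cam('scene');u=proj(m,[470,-310,70])[0].astype(int);cv2.imwrite('pics/s4.png',cv2.resize(p[max(u[1]-80,0):u[1]+80,u[0]-100:u[0]+100],None,fx=3,fy=3))
E
```

```text
(no output)
```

View pics/s4.png

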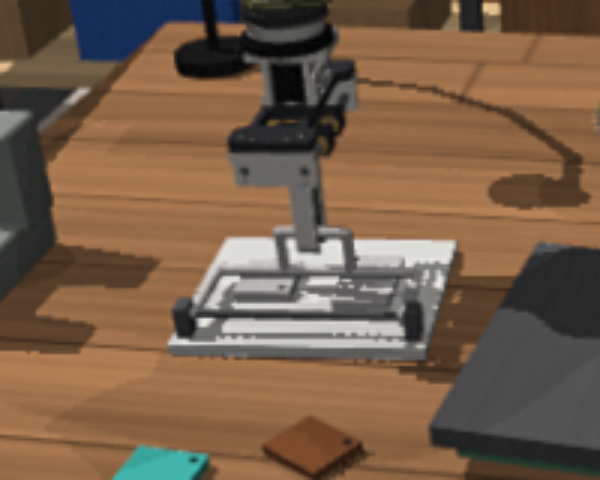

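The clip is down on the blanks. I withdraw straight up and check.

>>> jog_arm(
  rows=[0,0,0.7,0,0,0,0.83,0,0,1,0,0,0,0.83,0,0,2,0,0,0,0.83,0,0,3,0,0,0,0.83,0,0,4,0,0,0,0.83,0,0,3,0,0,0,0.83,0,-3,1,0,0,0,0.83,0,-3,0,0,0,0,0.83,0,0,0,0,0,0,0.83,0,0,0,0,0,0,0.83,0,0,0,0,0,0,0.83],
)

```text
clock: 40.42
eef_pos: [447.0, -369.6, 208.3]
eef_rot: [3.142, -0.0, 1.658]
wrist_force: [-0.6, -0.7, -0.4]
finger_gap: 15.8
finger_force: 0.0
```

```bash
python3 - <<'E'
from h import *
s=manip.read_state();p,d,m=cam('wrist');cv2.imwrite('pics/w9.png',p);print(s['eef_pos'].round(1),s['wrist_force'].round(1))
uv=np.stack(np.meshgrid(np.arange(640),np.arange(400)),-1).reshape(-1,2);W=bydepth(m,uv,d).reshape(400,640,3)
c,q=np.cos(.089),np.sin(.089);Q=W[...,:2]-[449.2,-310]; px=Q[...,0]*c+Q[...,1]*q; py=-Q[...,0]*q+Q[...,1]*c
k=(abs(px)<60)&(abs(py)<38)&(W[...,2]>55)&(W[...,2]<95);h=np.c_[px[k],py[k],W[...,2][k]];print('handle',len(h),np.median(h,0).round(1))
k=((px<60)&(px>-90)&(abs(py)<105)&(W[...,2]>18)&(W[...,2]<26)).astype(np.uint8);k=cv2.morphologyEx(k,cv2.MORPH_CLOSE,np.ones((19,19)))
for C in cv2.findContours(k,0,1)[0]:
    if cv2.contourArea(C)<300: continue
    w=onplane(m,C[:,0],22)[:,:2]-[449.2,-310]; w=np.c_[w[:,0]*c+w[:,1]*q,-w[:,0]*q+w[:,1]*c]
    r=cv2.minAreaRect(w.astype(np.float32)); print('pallet frame',np.round(r[0],1),np.round(r[1],1),round(r[2],1))
E
```

```text
[ 447.  -369.6  208.3] [-0.6 -0.7 -0.4]
handle 838 [-3.2  2.4 69.6]
pallet frame [  0.2 -51.9] [68.3 66.3] 0.3
pallet frame [-4.4 54.3] [81.1 66.2] 0.5
```

View pics/w9.png

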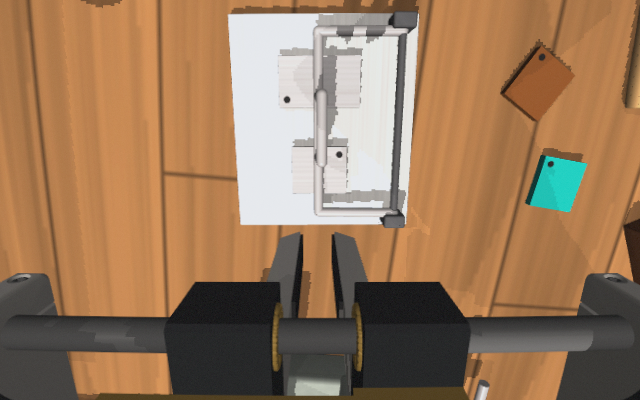

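The clip is down on both blanks at about 0.08 rad, centred under the bar. I check the tray once more, then hand in.

```bash
python3 - <<'E'
from h import *
p,d,m=cam('top');g=p.min(2)[205:300,155:262]
g=(g>150).astype(np.uint8);ok=False
for C in cv2.findContours(g,0,1)[0]:
    if cv2.contourArea(C)<150: continue
    r=cv2.minAreaRect((onplane(m,C[:,0]+[155,205],14)[:,:2]).astype(np.float32));print(r); ok|=80<max(r[1])<105
if ok: print(manip.sign_off())
E
```

```text
((475.3773498535156, 297.0520935058594), (92.54025268554688, 48.24720001220703), 5.4327592849731445)
the job is handed in; nothing more can be done
None
```

I handed the job in: three blanks were present (no 70 mm), the 94 mm one rocked and is in the grey tray, and the sound 58 and 82 mm ones lie flat under the lowered clip; the verdict was not shown to me.

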